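# Mount the show card and hold the clip open over its edge

### The arm

A 6-joint arm with a two-finger parallel gripper is mounted at the origin on a cart in front of the work surface, level with it; the furniture and walls round the work are solid. World frame = base frame: x ahead of the robot, y to its left, z up, the work surface at z = 0. Lengths are in mm, angles in rad, forces in N, time in s.
With the tool pointing down it reaches from about 375 to 925 mm from the base axis. Payload 5.7 kg.
Tool frame: the origin (TCP) lies at the very end of the fingers, on their centre line; the grasp point (between the pads) lies 19 mm behind it; z points along the fingers, y is the direction in which the jaws open and shut (so a half turn about z gives the same grasp; the last joint's range is limited). The gripper opens to 88 mm and grips with 3 to 60 N. Pads are 20 mm wide; open, the fingers measure 115 mm over their backs; the gripper's body (75 mm by 178 mm) begins 61 mm behind the grasp point.
Start: joints at [1, 0.359, 1.51, -0, 1.272, -0.115], TCP at [264.096, 538.716, 222.623] pointing down, gripper open.
Joint ranges: [-2.97, 2.97], [-1.01, 2.36], [0.21, 2.38], [-0.96, 4.11], [0.2, 2.71], [-2.98, 2.98]. Speed limits (rad/s): [2.39, 2.39, 3.14, 3.14, 3.14, 3.14].

### API

Orientations are given as a rotation vector (axis times angle).
In Python, from bench import readout, cams, workorder gives the robot as it stands.
- The arm moves only by the shell command python3 -m handwheel 'ROWS'. ROWS is JSON, one flat list of numbers, 7 for each row, row after row: the shift along the tool's x, y, z in mm, then the turn, a rotation vector about the tool's x, y, z in degrees, then the closure, from -1 (fully open) to 1 (shut). A call has 1 to 5 rows; each row is the pose to reach, as a shift and turn from the pose commanded when the call began, along the tool's axes at that moment; what a row does not reach only later rows make up. A row lasts 1/8 s, in which the tool goes at most 62.5 mm and 10.7 degrees, less where a joint would pass 70% of its speed; a pose out of reach is approached as far as the arm can. A call with a gripper value outside its range is refused whole. The fingers move at their own pace and stop on an object; the grip force is fixed at half the most. Time passes only in rows, so rows that repeat a pose let the fingers close. It gives the time, the measured TCP pose, the force and the opening at its end, in the units of the state.
- readout.read_state(): the state, without advancing time (a new reading comes with each control period).
- cams.camera(name): name is "scene" or "top"; returns the picture (400x640x3 uint8, red, green, blue); there is no depth.
- cams.get_calibration(name): a dict with "fx", "fy", "cx", "cy" (pixels), "rvec" (rotation vector, rad) and "tvec" (3), from world to camera coordinates, as OpenCV has them. Camera axes: x right, y down, z forward; pixel columns grow to the right and rows downward; lengths in mm; the calibration is good to about 2 mm. A picture is of the moment at which its call begins. get_calibration takes no time and is no camera call.
- workorder.job_done(): hands the job in, once; it reports no verdict.
The state is a dict: "time": time; "qpos": joint angles; "qvel": joint speeds; "tau": joint torques, N m; "ee_pos": TCP position; "tool_rot": TCP orientation; "contact_force": force on the tool from outside, world axes, zero at the start; "ft_torque": the same for the moment, N m; "finger_gap": finger opening in mm.
Only numpy, scipy, OpenCV 4.12 (cv2) and the standard library are available. Lean on these libraries where they do the work, as an engineer would, in place of code of your own. Each camera call takes 0.05 s, during which the arm holds its last target.

### The job

Slide the show-card head's socket over the post of the counter stand until it sits fully home on the shoulder, card squarely facing out across the counter (parallel to its front edge), and let go. Then squeeze the red clip wide open by its handles, lift it off the strip and lower it over the middle of the card's top edge, one jaw well down on each side and neither touching the card. Finish there still holding the clip squeezed open in the gripper, so that I can slip an offer ticket in beside the card; leave the blue clip on the strip and everything else where it is.

Things in the scene. Friction and masses are not known exactly. Their poses are not given: they have to be found in the camera images.
- head_grip (a point): Show-card head (loose, 160 g, 98 mm tall, same from both sides), standing upright. Point: centre of its black card frame, 8 mm thick (x), 92 mm wide (y), 36 mm high (z), 54 mm above the underside. A cream card with green top band, 4 mm thick, 84 mm wide, stands 26 mm above the frame. Below it: socket tube 32 mm across, flange 48 mm across. Pinch the frame across x from above, astride the card.
- head_socket (a point): Centre of the mouth of the head's socket, on its underside: a round blind hole opening downward, 15 mm wide, 31 mm deep. Same axes as head_grip.
- card_top (a point): Middle of the card's top edge, 98 mm above the head's underside, 44 mm above head_grip. x across the card's 4 mm thickness, y along the edge, z up. The card faces out squarely when this x lies along world x, either way round.
- stand: Fixed counter stand: dark round foot 110 mm across and an upright steel post 12 mm in diameter; origin on the counter under the post, axes along the world's. A shoulder collar 26 mm across on the post has its top at 60 mm, where the head's underside comes to rest; the post goes on above it to 87 mm, its last 6 mm tapering to 6 mm across.
- stand_shoulder (a point): Centre of the top of the stand's shoulder collar, 60 mm above the counter.
- rail: Fixed clip strip: steel base plate 164 mm long (y), 4 mm thick; upright lip 4 mm thick (x), 160 mm long (y), top edge at 72 mm; origin on the counter under the lip's middle. Both clips are clamped astride the lip's top edge. Close behind the strip (+x, to the left) a fixed slicer stands 410 mm high: swing the arm round in front of it, not across it.
- clip_grip (a point): Red sprung clip (loose, 60 g), handles up, jaws down. Point between the handles, 22 mm above the pivot, fixed to half a. x from half b to half a (squeezing direction), y along the pivot, z up. 36 mm wide (y). Handles reach 3 to 36 mm above the pivot, flared at rest: 40 mm over the top outsides; squeezed fully: parallel, 17 mm outside, about 10 N. Half a tilts up to 0.3 rad when squeezed.
- clip_jaw_a (a point): Tip of the red clip's jaw a, middle of its width, 34 mm below the pivot. Each jaw is 4 mm thick at the tip and this point is in the middle of that. Fully open, the jaws stand 24 mm apart inside at the tips and 18 mm apart 18 mm below the pivot; the pivot coil reaches 4 mm below the pivot.
- clip_jaw_b (a point): Tip of the red clip's jaw b, as for jaw a, on the other side. At rest on the strip both tips lie 16 mm below the lip's top edge.
- clip_red_lever (a joint): Opening angle of the red clip: 0 clamped on a 4 mm card or the strip, 0.60 rad squeezed fully open (stop). A spring closes it.
- clip_red: The red clip as a solid (half a with the sprung half b); origin on the pivot axis, 22 mm below clip_grip at rest.
- head: The show-card head as a solid; origin at the centre of its underside.
- clip_blue_center (a point): Blue clip, of the same make, parked on the strip 70 to 110 mm from the red one; stays there. Point at its pivot.
- bowl: Bystander: glazed bowl of tasting cubes, 124 mm across, 46 mm high. Leave alone.
- picks: Bystander: jar of wooden picks, 48 mm across, 73 mm high. Leave alone.
- cheese: Bystander: yellow cheese wedge, 83 x 133 x 61 mm. Leave alone.
- thermometer: Bystander: white probe thermometer, 207 mm long, lying near the front edge. Leave alone.
Not all that is in view belongs to the job. Of the things that look like the clip_red, the larger one is meant.

How it is judged (in metres and radians):
On the way, in this order (a step that is already met when the one before it is completed fails the run):
1. the head is fully home on the stand's shoulder, upright, its card square across the counter, and let go (horizontal distance between head_socket and stand_shoulder below 0.004 m and z of head_socket in the frame of stand below 0.063 m and angle between head's own z axis and vertical below 0.08 rad and angle between the x axis of head and the x axis of stand, either way round below 0.3 rad and contact force between the fingers and head below 0.2 N), for 0.2 s.
2. the red clip is squeezed open in the gripper and off the strip (value of joint clip_red_lever above 0.45 rad and contact force between the fingers and clip_red above 2 N and contact force between rail and clip_red below 0.1 N and z of clip_jaw_a in the frame of rail above 0.075 m), for 0.2 s.
At the end, for the whole second after the job is handed in: Head home on the stand (3 mm in height, 4 mm off-centre), card within 0.3 rad of the front edge's line; red clip held still in the gripper, open past 0.45 rad, jaw tips either side of the card, 6 mm or more below its top edge, within 20 mm of its middle, not touching it (0.5 N) (all of step 1 and value of joint clip_red_lever above 0.45 rad and contact force between the fingers and clip_red above 2 N and contact force between clip_red and head below 0.5 N and linear speed of each of clip_red, head below 0.02 m/s and z of each of clip_jaw_a, clip_jaw_b in the frame of card_top below -0.006 m and y of clip_jaw_a in the frame of card_top between -0.02 and 0.02 m and y of clip_jaw_b in the frame of card_top between -0.02 and 0.02 m and ((x of clip_jaw_a in the frame of card_top above 0.005 m and x of clip_jaw_b in the frame of card_top below -0.005 m) or (x of clip_jaw_a in the frame of card_top below -0.005 m and x of clip_jaw_b in the frame of card_top above 0.005 m))); the arm keeps its last pose, push and grip.
It fails at once if the blue clip is moved from its place (30 mm) (distance of clip_blue_center from where it was at the start of the episode above 0.03 m).
It fails at once if a bystander is pushed more than 30 mm from its place (distance of any of bowl, picks, cheese, thermometer from where it was at the start of the episode above 0.03 m).
It fails at once if the show-card head is tipped over (angle between head's own z axis and vertical above 0.7 rad).
It also fails if it takes over 64 s, if anything falls off the work surface, if the arm or the gripper's body presses on something with over 40 N, if the wrist force passes 120 N, or if a joint passes its speed limit or range.

## Working session

There is one attempt and no reset: what is moved stays moved. The work goes in short steps, Python scripts to look and compute and a shell command to move; the robot and the scene stay as the last step left them, time stands still between calls to the robot, and variables do not carry over. Pictures are saved under pics/ and viewed, and the job is handed in when it is done.

```bash
ls; mkdir -p pics
python3 - <<'E'
from bench import readout,cams
import cv2
print(readout.read_state())
for n in("scene","top"):
    print(n,cams.get_calibration(n))
    cv2.imwrite(f"pics/{n}0.png",cams.camera(n)[:,:,::-1])
E
```

```text
pics
{'time': 0.0, 'qpos': array([ 9.99902521e-01,  3.59469550e-01,  1.51145566e+00, -1.43334687e-06,
        1.27253159e+00, -1.15133440e-01]), 'qvel': array([ 0.00029378,  0.00146502, -0.00160446, -0.00075416,  0.00184153,
       -0.00061405]), 'tau': array([ 1.31876532e-03, -5.15384960e+01, -2.70726532e+01,  6.73580705e-02,
        3.51071858e-02, -1.24296735e-04]), 'ee_pos': array([263.72112817, 538.13415508, 221.82189638]), 'tool_rot': array([-7.09584411e-01, -3.05976403e+00,  2.75778530e-03]), 'contact_force': array([ 0.4145625 , -1.05428592,  0.285987  ]), 'ft_torque': array([-0.01835719,  0.03225965,  0.01058553]), 'finger_gap': 87.84877017313592}
scene {'fx': 421.59072571073006, 'fy': 421.59072571073006, 'cx': 327.2405788470624, 'cy': 203.93028866544162, 'rvec': array([ 1.77689193,  1.33859799, -0.71104118]), 'tvec': array([-131.52482451, -198.97136101, 1722.52228014])}
top {'fx': 409.1021967391958, 'fy': 409.1021967391958, 'cx': 320.1574758798924, 'cy': 198.105329913686, 'rvec': array([ 2.12926397, -2.1119968 ,  0.1893469 ]), 'tvec': array([-33.91071178, 560.37380069, 901.33622998])}
```

View pics/scene0.png

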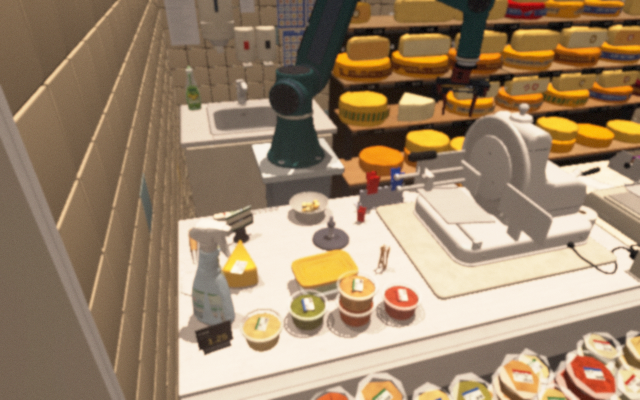

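View pics/top0.png

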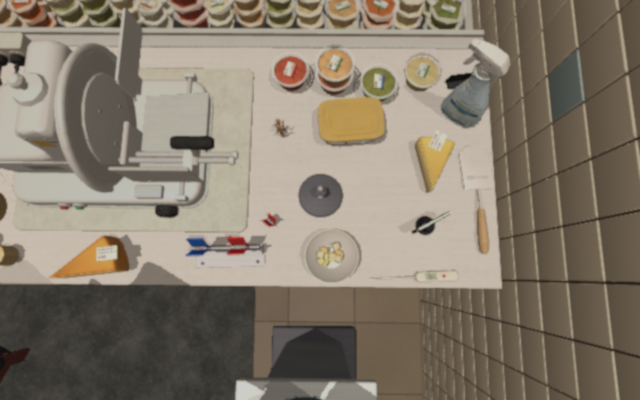

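The top view shows the strip at about (230,250), the stand at (320,193), the head at (430,222) and the bowl at (330,254). There are two red clip-like things: one on the strip at (238,244) and a small one on the counter at (271,220). I'll enlarge these to tell them apart.

Run:
```python
import cv2,numpy as np
t=cv2.imread("pics/top0.png");s=cv2.imread("pics/scene0.png")
a=cv2.resize(t[205:275,175:290],None,fx=6.9,fy=6.9,interpolation=cv2.INTER_CUBIC)
cv2.imwrite("pics/c1.png",a)
b=cv2.resize(t[170:260,390:480],None,fx=6,fy=6,interpolation=cv2.INTER_CUBIC)
cv2.imwrite("pics/c2.png",b)
c=cv2.resize(s[160:260,300:430],None,fx=6,fy=6,interpolation=cv2.INTER_CUBIC);cv2.imwrite("pics/c3.png",c)
c=cv2.resize(s[195:255,210:270],None,fx=9,fy=9,interpolation=cv2.INTER_CUBIC);cv2.imwrite("pics/c4.png",c)
c=cv2.resize(t[165:225,290:350],None,fx=9,fy=9,interpolation=cv2.INTER_CUBIC);cv2.imwrite("pics/c5.png",c)
```

```text
(no output)
```

View pics/c1.png

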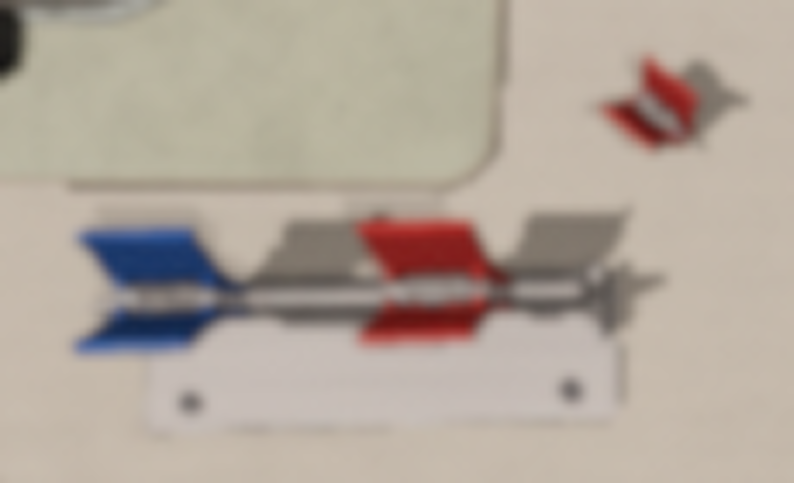

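View pics/c2.png

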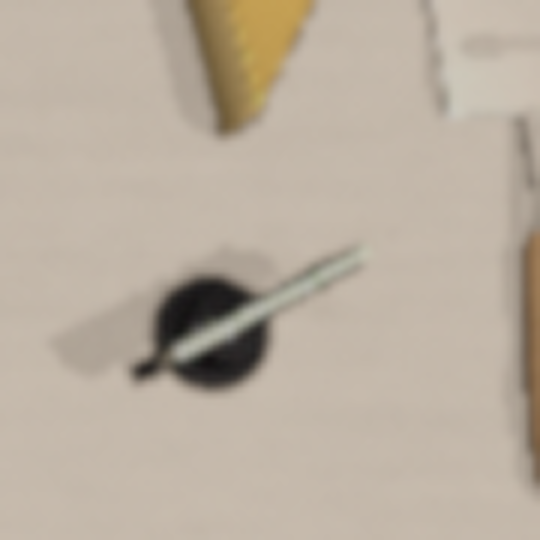

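View pics/c3.png

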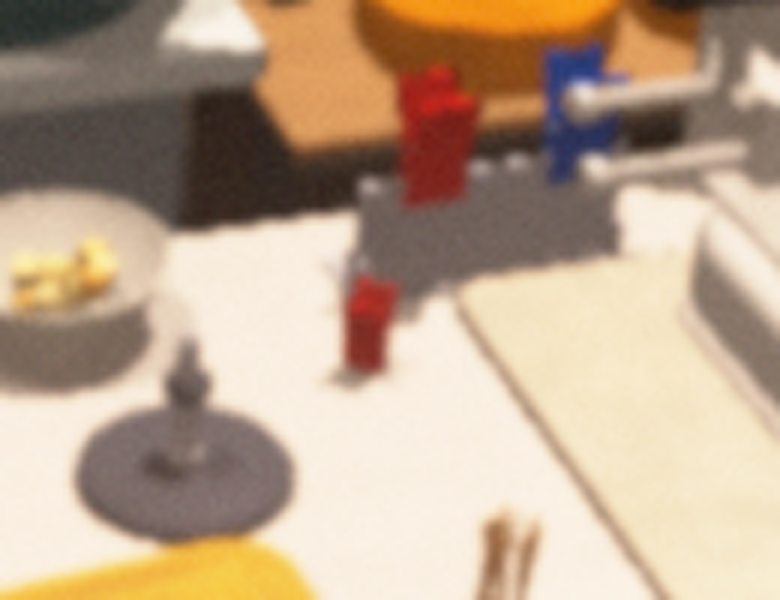

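View pics/c4.png

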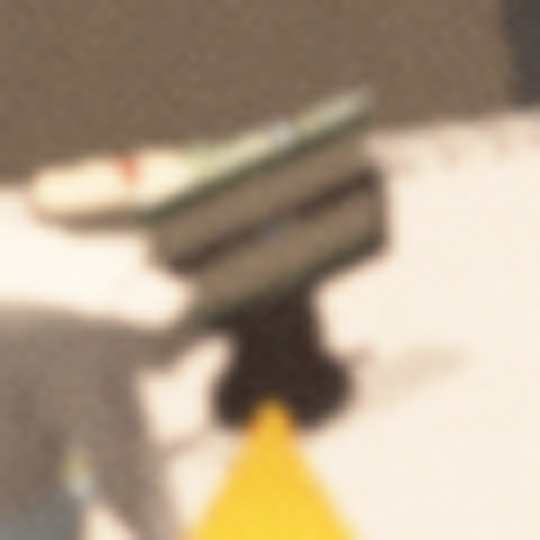

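View pics/c5.png

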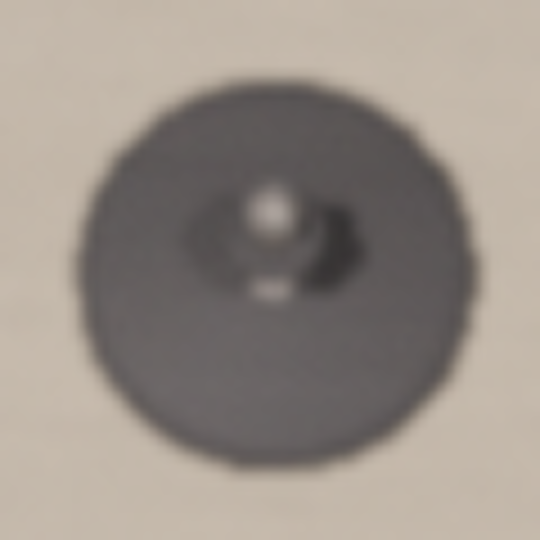

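In the crops, the red clip on the strip (around top px (238,244)) is clearly larger than the one on the counter (271,220). So the one on the strip is meant, and the small one is a decoy. The head is at (430,222) with its card rotated, and the post tip is at about (320,188).

```bash
cat > h.py <<'E'
import numpy as np,cv2
from bench import readout,cams
from scipy.spatial.transform import Rotation as R
def cal(n):
    c=cams.get_calibration(n);K=np.array([[c['fx'],0,c['cx']],[0,c['fy'],c['cy']],[0,0,1.]])
    return K,cv2.Rodrigues(c['rvec'])[0],np.array(c['tvec'])
def proj(n,P):
    K,Rm,t=cal(n);p=(np.atleast_2d(P)@Rm.T+t)@K.T;return p[:,:2]/p[:,2:]
def back(n,uv,z):
    K,Rm,t=cal(n);C=-Rm.T@t
    d=Rm.T@np.linalg.inv(K)@np.array([uv[0],uv[1],1.]);return C+d*(z-C[2])/d[2]
def snap(n,name,box=None,f=1,im=None):
    i=cams.camera(n)[:,:,::-1]
    if box: x0,y0,x1,y1=box;i=cv2.resize(i[y0:y1,x0:x1],None,fx=f,fy=f,interpolation=cv2.INTER_CUBIC)
    cv2.imwrite(f"pics/{name}.png",i)
def tri(uvt,uvs):
    A=[]
    for n,uv in(("top",uvt),("scene",uvs)):
        K,Rm,t=cal(n);P=K@np.c_[Rm,t];A+= [uv[0]*P[2]-P[0],uv[1]*P[2]-P[1]]
    A=np.array(A);w=np.linalg.lstsq(A[:,:3],-A[:,3],rcond=None)[0];return w
def crop(p,off,f): return [(p[0]+.5)/f-.5+off[0],(p[1]+.5)/f-.5+off[1]]
E
python3 - <<'E'
from h import *
np.set_printoptions(precision=1,suppress=True)
for n in("top","scene"):
    K,Rm,t=cal(n);print(n,-Rm.T@t)
a=back("top",crop((172,357),(390,170),6),98);b=back("top",crop((365,250),(390,170),6),98)
print("card",a,b,(a+b)/2,np.linalg.norm(a-b),np.degrees(np.arctan2(*(b-a)[:2][::-1])))
print("flange",back("top",crop((212,333),(390,170),6),10))
sa=crop((365,92),(210,195),9);sb=crop((150,210),(210,195),9)
print(tri(crop((172,357),(390,170),6),sa),tri(crop((365,250),(390,170),6),sb))
print("post top",back("top",crop((270,208),(290,165),9),86),back("scene",crop((187,345),(300,160),6),87))
print("foot",[back("top",crop((278,272),(290,165),9),z) for z in(0,10)])
print("tri post",tri(crop((270,208),(290,165),9),crop((187,342),(300,160),6)))
# red clip: handle top corners, z ~72-16... 
for p in[(358,226),(472,222),(362,340),(472,338)]: print("red",back("top",crop(p,(175,205),6.9),126))
for p in[(240,297),(590,290)]: print("lip",back("top",crop(p,(175,205),6.9),72))
for p in[(150,430),(620,420),(620,345)]: print("plate",back("top",crop(p,(175,205),6.9),4))
E
```

```text
top [384.7 -37.3 989. ]
scene [1528.5 -338.1  757.3]
card [ 484.8 -244.3   98. ] [ 524.8 -316.3   98. ] [ 504.8 -280.3   98. ] 82.30306059988688 -60.997470785322086
flange [ 504.5 -281.1   10. ]
[ 484.9 -243.5   98.6] [ 525.8 -316.5   92.8]
post top [578.2 -28.1  86. ] [589.3 -31.   87. ]
foot [array([578.8, -29.5,   0. ]), array([576.8, -29.6,  10. ])]
tri post [579.2 -27.9  81.5]
red [461.  167.2 126. ]
red [462.5 132.3 126. ]
red [426.4 164.2 126. ]
red [427.3 130.8 126. ]
lip [442.5 217.1  72. ]
lip [445.7 103.7  72. ]
plate [400.9 264.3   4. ]
plate [405.7 102.2   4. ]
plate [431.3 103.1   4. ]
```

```bash
cat >> h.py <<'E'
def plan(x,y,z,yang=None):
    """tool down; yang=world angle (deg) of tool y, mod 180. prints shift, turn"""
    s=readout.read_state();Rc=R.from_rotvec(s['tool_rot']).as_matrix();p=s['ee_pos']
    cur=np.degrees(np.arctan2(Rc[1,1],Rc[0,1]))
    if yang is None: yang=cur
    d=(yang-cur+90)%180-90;a=np.radians(cur+d)
    ty=np.array([np.cos(a),np.sin(a),0]);tz=np.array([0,0,-1.]);tx=np.cross(ty,tz)
    Rt=np.c_[tx,ty,tz]
    sh=Rc.T@(np.array([x,y,z])-p);tr=np.degrees(R.from_matrix(Rc.T@Rt).as_rotvec())
    print("t %.2f p %s yaw %.1f gap %.1f q6 %.2f F %s"%(s['time'],p.round(1),cur,s['finger_gap'],s['qpos'][5],s['contact_force'].round(1)))
    print("shift",sh.round(1),"|%.0f|"%np.linalg.norm(sh),"turn",tr.round(1))
E
python3 - <<'E'
from h import *
plan(190,390,222)
plan(300,290,222)
plan(390,120,222)
plan(420,-100,222)
plan(500,-281,200,29)
np.set_printoptions(precision=1,suppress=True)
print(tri((235,153),(396.5,176.5)),tri((233,160),(399,188)))
E
```

```text
t 0.10 p [263.8 538.2 221.9] yaw 63.9 gap 87.7 q6 -0.12 F [ 0.5  1.3 -0.5]
shift [   1.  -165.6    0.2] |166| turn [-0.1 -0.  -0. ]
t 0.10 p [263.8 538.2 221.9] yaw 63.9 gap 87.7 q6 -0.12 F [ 0.5  1.3 -0.5]
shift [-1.418e+02 -2.069e+02  2.000e-01] |251| turn [-0.1 -0.  -0. ]
t 0.10 p [263.8 538.2 221.9] yaw 63.9 gap 87.7 q6 -0.12 F [ 0.5  1.3 -0.5]
shift [-297.4 -320.     0.4] |437| turn [-0.1 -0.  -0. ]
t 0.10 p [263.8 538.2 221.9] yaw 63.9 gap 87.7 q6 -0.12 F [ 0.5  1.3 -0.5]
shift [-421.2 -504.3    0.7] |657| turn [-0.1 -0.  -0. ]
t 0.10 p [263.8 538.2 221.9] yaw 63.9 gap 87.7 q6 -0.12 F [ 0.5  1.3 -0.5]
shift [-572.7 -631.6   22.9] |853| turn [-0.1  0.  34.9]
[621.2 140.7 210.7] [618.4 153.7 170.9]
```

```bash
python3 -m handwheel '[1,-55,0,0,0,0,-1, 1,-110,0,0,0,0,-1, 1,-166,0,0,0,0,-1, -60,-182,0,0,0,0,-1, -115,-198,0,0,0,0,-1]'; python3 -c "
from h import *
plan(390,120,222,45);plan(420,-100,222,29)"
```

```text
time: 0.72
ee_pos: [280.3, 309.2, 222.8]
tool_rot: [0.706, 3.061, 0.001]
contact_force: [1.1, 1.6, -0.1]
finger_gap: 87.7
t 0.72 p [280.3 309.2 222.8] yaw 64.0 gap 87.7 q6 -0.45 F [ 1.1  1.6 -0.1]
shift [-181.5 -122.     0.8] |219| turn [ 0.  0. 19.]
t 0.72 p [280.3 309.2 222.8] yaw 64.0 gap 87.7 q6 -0.45 F [ 1.1  1.6 -0.1]
shift [-304.8 -306.6    0.7] |432| turn [ 0.  0. 35.]
```

```bash
python3 -m handwheel '[-45,-30,0,0,0,5,-1, -90,-60,0,0,0,10,-1, -136,-91,0,0,0,14,-1, -181,-122,0,0,0,19,-1, -208,-163,0,0,0,23,-1]'; python3 -c "
from h import *
plan(420,-100,215,29);plan(504.6,-280.7,180,29)"
```

```text
time: 1.35
ee_pos: [396.8, 70.5, 222.8]
tool_rot: [1.309, 2.854, 0.001]
contact_force: [0.2, -0.3, -0.1]
finger_gap: 87.8
t 1.35 p [396.8  70.5 222.8] yaw 40.7 gap 87.8 q6 -0.71 F [ 0.2 -0.3 -0.1]
shift [-144.4  -93.7    7.8] |172| turn [ 0.   0.  11.7]
t 1.35 p [396.8  70.5 222.8] yaw 40.7 gap 87.8 q6 -0.71 F [ 0.2 -0.3 -0.1]
shift [-336.5 -147.4   42.9] |370| turn [ 0.   0.  11.7]
```

```bash
python3 -m handwheel '[-48,-31,3,0,0,4,-1, -96,-62,6,0,0,8,-1, -144,-94,8,0,0,12,-1, -200,-110,20,0,0,12,-1, -250,-122,30,0,0,12,-1]'; python3 -c "
from h import *
plan(504.6,-280.7,160,29)"
```

```text
time: 1.98
ee_pos: [466.8, -198.7, 192.2]
tool_rot: [-1.599, -2.704, 0.0]
contact_force: [0.1, 0.6, 0.6]
finger_gap: 87.9
t 1.98 p [ 466.8 -198.7  192.2] yaw 28.8 gap 87.9 q6 -1.04 F [0.1 0.6 0.6]
shift [-90.1  -6.4  32.2] |96| turn [-0.  -0.  -0.2]
```

```bash
python3 -m handwheel '[-45,-3,16,0,0,0,-1, -90,-6,32,0,0,0,-1, -90,-6,52,0,0,0,-1, -90,-6,52,0,0,0,-1]'; python3 -c "
from h import *
plan(504.6,-280.7,41,29)
snap('scene','s1',(190,120,290,270),4);snap('top','t1',(380,160,480,270),5)"
```

```text
time: 2.48
ee_pos: [503.3, -277.5, 138.7]
tool_rot: [-1.596, -2.701, -0.001]
contact_force: [0.0, 0.5, 0.0]
finger_gap: 87.8
t 2.48 p [ 503.3 -277.5  138.7] yaw 28.8 gap 87.8 q6 -1.13 F [0.  0.5 0. ]
shift [-3.8 -0.2 97.7] |98| turn [-0.1 -0.2 -0.2]
```

View pics/s1.png

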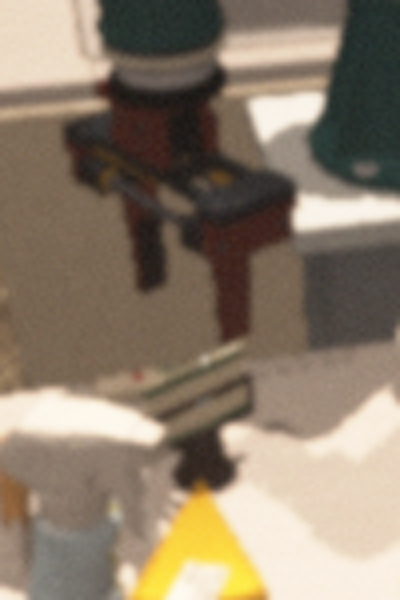

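View pics/t1.png

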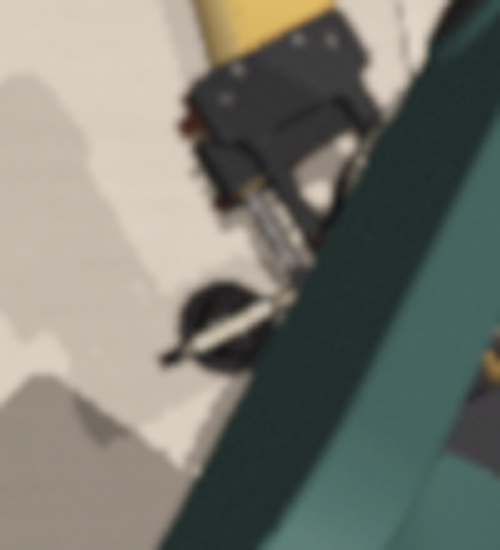

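Both fingers straddle the card: it runs between them at scene-crop (200,380). I'll partly close for cheese clearance and descend.

```bash
python3 -m handwheel '[-4,0,10,0,0,0,-0.1, -4,0,30,0,0,0,-0.1, -4,0,60,0,0,0,-0.1, -4,0,85,0,0,0,-0.1, -4,0,97,0,0,0,-0.1]'; python3 -m handwheel '[0,0,0,0,0,0,-0.1, 0,0,0,0,0,0,-0.1]'; python3 -c "
from h import *
plan(504.6,-280.7,41,29)"
```

```text
time: 3.2
ee_pos: [506.4, -281.1, 42.7]
tool_rot: [-1.596, -2.705, 0.0]
contact_force: [-0.7, 0.1, -0.4]
finger_gap: 48.7
time: 3.45
ee_pos: [507.5, -282.1, 44.6]
tool_rot: [1.596, 2.704, -0.0]
contact_force: [-0.6, -0.3, 0.7]
finger_gap: 48.2
t 3.45 p [ 507.5 -282.1   44.6] yaw 28.9 gap 48.2 q6 -1.13 F [-0.6 -0.3  0.7]
shift [ 2.6 -1.9  3.6] |5| turn [ 0.   0.1 -0.1]
```

```bash
python3 -m handwheel '[2.5,-2,3.5,0,0,0,-0.1, 2.5,-2,3.5,0,0,0,-0.1]'; python3 -m handwheel '[0,0,0,0,0,0,-0.1, 0,0,0,0,0,0,-0.1]'; python3 -c "
from h import *
plan(504.6,-280.7,41,29)"
```

```text
time: 3.7
ee_pos: [503.5, -280.3, 40.4]
tool_rot: [1.597, 2.705, -0.0]
contact_force: [-0.6, 1.2, 1.2]
finger_gap: 48.3
time: 3.95
ee_pos: [503.9, -280.5, 40.3]
tool_rot: [1.597, 2.705, -0.0]
contact_force: [0.0, 0.4, 0.2]
finger_gap: 48.8
t 3.95 p [ 503.9 -280.5   40.3] yaw 28.9 gap 48.8 q6 -1.13 F [0.  0.4 0.2]
shift [-0.5  0.5 -0.7] |1| turn [-0.   0.  -0.1]
```

Position good; close.

```bash
python3 -m handwheel '[0,0,0,0,0,0,1, 0,0,0,0,0,0,1, 0,0,0,0,0,0,1, 0,0,0,0,0,0,1, 0,0,0,0,0,0,1]';  python3 -c "
from h import *
plan(504.6,-280.7,41,29)"
```

```text
time: 4.58
ee_pos: [503.8, -280.4, 40.1]
tool_rot: [-1.597, -2.705, 0.0]
contact_force: [-0.3, -0.0, -1.1]
finger_gap: 8.2
t 4.58 p [ 503.8 -280.4   40.1] yaw 28.9 gap 8.2 q6 -1.13 F [-0.3 -0.  -1.1]
shift [-0.6  0.6 -0.9] |1| turn [-0.   0.  -0.1]
```

Gap 8.2 mm matches the frame. Lifting.

```bash
python3 -m handwheel '[0,0,-30,0,0,0,1, 0,0,-70,0,0,0,1, 0,0,-110,0,0,0,1, 0,0,-110,0,0,0,1]';  python3 -c "
from h import *
plan(578.5,-29,151,0)"
```

```text
time: 5.08
ee_pos: [505.7, -281.8, 153.1]
tool_rot: [1.594, 2.7, -0.001]
contact_force: [-0.1, -0.6, -1.6]
finger_gap: 8.2
t 5.08 p [ 505.7 -281.8  153.1] yaw 28.9 gap 8.2 q6 -1.13 F [-0.1 -0.6 -1.6]
shift [186.2 185.9   1.5] |263| turn [ 0.2  0.3 28.9]
```

```bash
python3 -m handwheel '[37,37,0,0,0,6,1, 74,74,0,0,0,12,1, 111,111,0,0,0,18,1, 149,149,0,0,0,24,1, 186,186,0,0,0,29,1]'; python3 -m handwheel '[0,0,0,0,0,0,1, 0,0,0,0,0,0,1, 0,0,0,0,0,0,1]';  python3 -c "
from h import *
plan(578.5,-29,151,0)
snap('scene','s2',(270,80,400,260),3.3);snap('top','t2',(260,130,380,260),4.5)"
```

```text
time: 5.7
ee_pos: [575.9, -25.9, 148.3]
tool_rot: [-2.226, -2.214, 0.003]
contact_force: [0.6, -0.6, -1.2]
finger_gap: 7.4
time: 6.08
ee_pos: [576.1, -28.9, 149.5]
tool_rot: [-2.224, -2.218, 0.002]
contact_force: [0.4, -0.7, -1.8]
finger_gap: 7.8
t 6.08 p [576.1 -28.9 149.5] yaw -0.2 gap 7.8 q6 -0.17 F [ 0.4 -0.7 -1.8]
shift [-0.1  2.4 -1.5] |3| turn [-0.1  0.  -0.2]
```

View pics/s2.png

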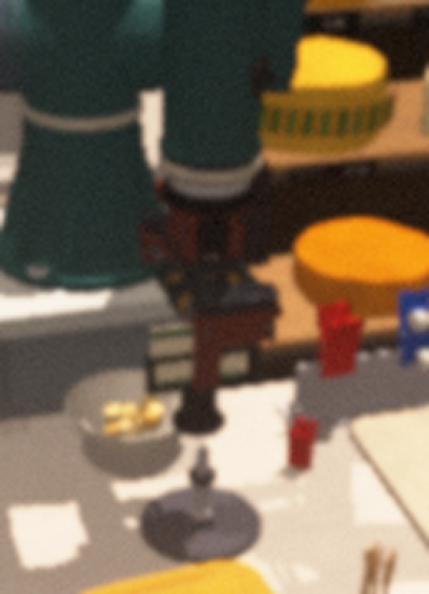

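View pics/t2.png

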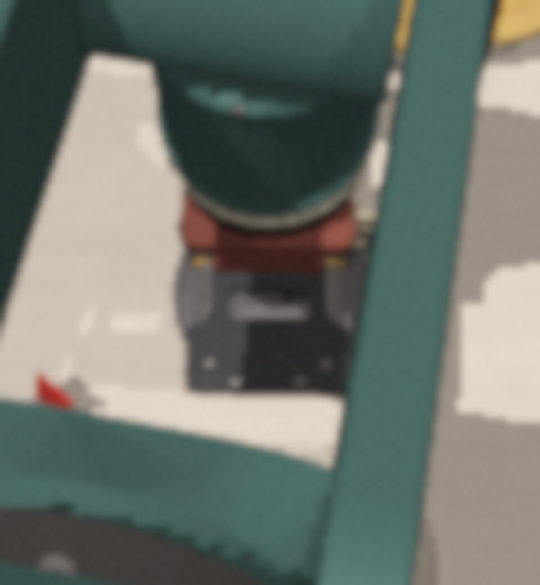

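Run:
```python
from h import *
snap('scene','s3',(305,180,355,260),7.5)
f=7.5
for P in[(578.5,-29,0),(578.5,-29,60),(578.5,-29,87),(578.5,-29,109),(576.1,-29,109)]:
    u=proj('scene',P)[0];print(P,((u-[305,180]+.5)*f-.5).round(1))
print(readout.read_state()['ee_pos'])
```

```text
(578.5, -29, 0) [187.4 448. ]
(578.5, -29, 60) [191.2 323.4]
(578.5, -29, 87) [193.  265.2]
(578.5, -29, 109) [194.5 216.7]
(576.1, -29, 109) [192.6 213.3]
[576.54493671 -28.86759752 150.00486437]
```

View pics/s3.png

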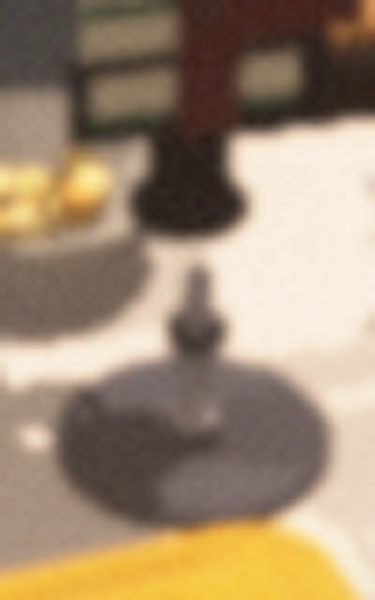

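Run:
```python
from h import *
im=np.mean([cams.camera('scene').astype(float) for _ in range(6)],0)
np.save('s3.npy',im)
print(readout.read_state()['ee_pos'])
g=im.mean(2).round().astype(int)
print('cols',list(range(318,346)))
for r in range(196,234): print(r,g[r,318:346])
```

```text
[576.81331341 -27.98422441 150.22203575]
cols [318, 319, 320, 321, 322, 323, 324, 325, 326, 327, 328, 329, 330, 331, 332, 333, 334, 335, 336, 337, 338, 339, 340, 341, 342, 343, 344, 345]
196 [ 60  63  62  57  56  54  53  50  47  44  45  47  47  45  47  47  46  47
  51  51  53  52  55  61  79  97 110 116]
197 [ 49  50  52  55  62  65  64  49  41  37  42  43  44  41  43  43  43  56
  81 105 113 116 117 128 148 171 187 191]
198 [ 70  74  77  83  97 108  97  65  41  36  38  41  39  39  39  38  47  82
 134 174 188 192 192 197 208 217 225 227]
199 [109 111 115 122 137 146 128  82  44  37  36  37  36  34  37  37  55 106
 172 214 225 226 227 228 230 233 234 235]
200 [135 138 139 148 160 166 143  87  46  35  36  36  37  37  37  39  61 118
 187 224 233 234 234 234 235 236 236 235]
201 [156 154 153 161 173 175 146  89  44  34  35  37  35  35  35  39  62 124
 191 226 234 235 235 235 236 236 236 236]
202 [189 173 161 167 178 171 138  84  46  36  36  37  35  37  36  39  62 119
 186 223 233 235 235 235 236 236 236 236]
203 [205 188 170 168 168 149 110  67  41  35  37  36  36  36  35  39  56 101
 16
[... 2908 characters left out ...]
210 194 178 166 156 146 137 123 108  97  91  91  94 107 128 146
 159 168 179 184 190 200 207 212 213 214]
229 [207 187 166 148 136 124 121 118 114 112 106 102  98  98 100 105 114 118
 124 130 136 141 148 162 179 194 206 211]
230 [162 142 128 120 114 111 111 111 111 110 105 102 100 100 102 104 111 113
 114 115 116 119 119 127 144 166 188 205]
231 [121 114 113 111 112 111 111 111 112 109 107 103 100 103 103 109 111 112
 111 111 111 110 109 108 114 132 160 186]
232 [ 97 106 110 109 109 110 109 110 111 111 107 103 102 102 107 110 110 109
 107 106 106 105 104 103 102 111 128 156]
233 [ 86 101 105 103 103 103 106 106 110 111 109 103 103 105 112 116 110 104
 102 100 101 101 100 100 100 102 109 125]
```

```bash
python3 -m handwheel '[2,1.5,10,0,0,0,1, 2,1.5,16,0,0,0,1, 2,1.5,16,0,0,0,1, 2,1.5,16,0,0,0,1, 2,1.5,16,0,0,0,1]'
python3 - <<'E'
from h import *
im=np.mean([cams.camera('scene').astype(float) for _ in range(8)],0)
plan(578.5,-26,135,0)
g=im.mean(2)
from scipy.ndimage import gaussian_filter
def edges(r,lo,hi,c0):
    row=g[r];m=row[c0-1:c0+2].min()
    L=row[lo:c0].max();Rr=row[c0:hi].max()
    x=c0
    while row[x]<(m+L)/2:x-=1
    a=x+((m+L)/2-row[x])/(row[x+1]-row[x]); x=c0
    while row[x]<(m+Rr)/2:x+=1
    b=x-1+((m+Rr)/2-row[x-1])/(row[x]-row[x-1]);return round(a,2),round(b,2),round((a+b)/2,2)
for r in range(200,232):print(r,edges(r,316,346,331))
print(proj('scene',[(578,-26,92),(578,-26,60),(578,-21,92),(583,-26,92)]))
cv2.imwrite('pics/s4.png',cv2.resize(im[180:260,305:355,::-1],None,fx=7.5,fy=7.5,interpolation=cv2.INTER_CUBIC))
E
```

```text
time: 7.15
ee_pos: [578.5, -25.8, 134.4]
tool_rot: [2.223, 2.219, 0.0]
contact_force: [-0.0, 0.3, -1.7]
finger_gap: 8.2
t 7.55 p [578.4 -25.8 134.2] yaw -0.1 gap 7.8 q6 -0.16 F [ 0.1  0.2 -1.7]
shift [-0.2  0.1 -0.8] |1| turn [ 0.   0.  -0.1]
200 (np.float64(326.25), np.float64(339.27), np.float64(332.76))
201 (np.float64(324.18), np.float64(337.55), np.float64(330.86))
202 (np.float64(325.55), np.float64(336.65), np.float64(331.1))
203 (np.float64(325.75), np.float64(336.3), np.float64(331.03))
204 (np.float64(325.77), np.float64(336.14), np.float64(330.95))
205 (np.float64(325.73), np.float64(336.01), np.float64(330.87))
206 (np.float64(325.62), np.float64(336.02), np.float64(330.82))
207 (np.float64(325.33), np.float64(336.11), np.float64(330.72))
208 (np.float64(324.73), np.float64(336.46), np.float64(330.6))
209 (np.float64(324.09), np.float64(337.18), np.float64(330.63))
210 (np.float64(323.43), np.float64(337.9), np.float64(330.66))
211 (np.float64(322.69), np.float64(338.31), np.float64(330.5))
212 (np.float64(321.94), np.float64(338.41), np.float64(330.18))
213 (np.float64(3
[... 745 characters left out ...]
oat64(330.76))
225 (np.float64(327.1), np.float64(334.36), np.float64(330.73))
226 (np.float64(327.24), np.float64(333.98), np.float64(330.61))
227 (np.float64(326.74), np.float64(334.07), np.float64(330.41))
228 (np.float64(323.4), np.float64(335.52), np.float64(329.46))
229 (np.float64(320.03), np.float64(340.6), np.float64(330.31))
230 (np.float64(318.23), np.float64(342.37), np.float64(330.3))
231 (np.float64(316.9), np.float64(343.37), np.float64(330.14))
[[331.30307789 213.22074677]
 [331.00707975 222.43983332]
 [332.97772265 212.97175114]
 [331.82253469 214.16468293]][ WARN:0@15.167] global loadsave.cpp:1063 imwrite_ Unsupported depth image for selected encoder is fallbacked to CV_8U.
```

View pics/s4.png

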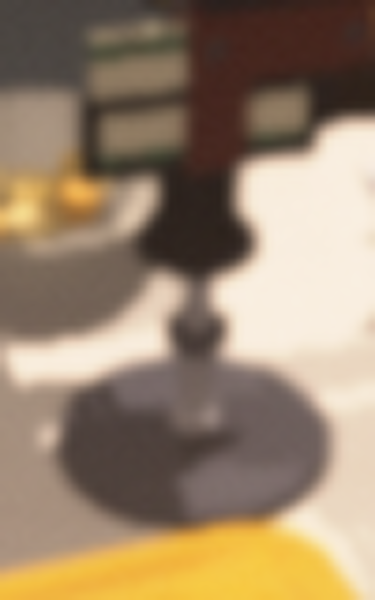

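```bash
python3 -m handwheel '[1,0,3,0,0,0,1, 1,0,6,0,0,0,1, 1,0,9,0,0,0,1, 1,0,11,0,0,0,1, 1,0,11,0,0,0,1]'; python3 -c "
from h import *
plan(578.5,-25,101,0)"
```

```text
time: 8.18
ee_pos: [578.2, -24.7, 122.9]
tool_rot: [-2.223, -2.219, 0.001]
contact_force: [-0.1, -0.7, -2.9]
finger_gap: 8.1
t 8.18 p [578.2 -24.7 122.9] yaw -0.1 gap 8.1 q6 -0.16 F [-0.1 -0.7 -2.9]
shift [-0.3  0.3 21.9] |22| turn [-0.   0.  -0.1]
```

```bash
python3 -m handwheel '[0,0,3,0,0,0,1, 0,0,6,0,0,0,1, 0,0,9,0,0,0,1, 0,0,9,0,0,0,1]'; python3 -c "
from h import *
plan(578.5,-25,101,0)"
```

```text
time: 8.68
ee_pos: [578.4, -24.8, 113.9]
tool_rot: [-2.224, -2.219, 0.0]
contact_force: [0.2, -0.3, -2.1]
finger_gap: 7.8
t 8.68 p [578.4 -24.8 113.9] yaw -0.1 gap 7.8 q6 -0.16 F [ 0.2 -0.3 -2.1]
shift [-0.2  0.1 12.9] |13| turn [-0.   0.  -0.1]
```

```bash
python3 -m handwheel '[0,0,4,0,0,0,1, 0,0,8,0,0,0,1, 0,0,11,0,0,0,1, 0,0,13,0,0,0,1, 0,0,13,0,0,0,1]'; python3 -c "
from h import *
plan(578.5,-25,99,0)
snap('scene','s5',(305,170,355,250),7.5)"
```

```text
time: 9.3
ee_pos: [578.4, -24.7, 101.0]
tool_rot: [2.224, 2.219, -0.0]
contact_force: [1.4, -0.4, -2.9]
finger_gap: 8.1
t 9.30 p [578.4 -24.7 101. ] yaw -0.1 gap 8.1 q6 -0.16 F [ 1.4 -0.4 -2.9]
shift [-0.3  0.1  2. ] |2| turn [-0.   0.  -0.1]
```

View pics/s5.png

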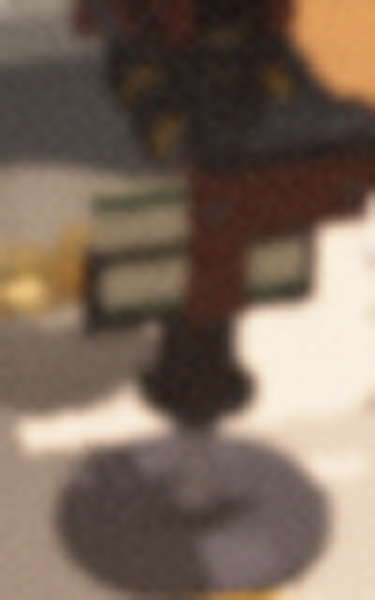

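The flange now hides the collar, so the socket is over the post. I'll feel for the shoulder.

```bash
python3 -m handwheel '[0,0,1,0,0,0,1, 0,0,2,0,0,0,1, 0,0,2.5,0,0,0,1, 0,0,2.5,0,0,0,1]'; python3 -c "
from h import *
plan(578.5,-25,99,0)"
```

```text
time: 9.85
ee_pos: [578.5, -24.8, 99.8]
tool_rot: [2.223, 2.219, 0.0]
contact_force: [-2.1, 1.3, 8.1]
finger_gap: 7.9
t 9.85 p [578.5 -24.8  99.8] yaw -0.1 gap 7.9 q6 -0.16 F [-2.1  1.3  8.1]
shift [-0.2  0.   0.8] |1| turn [ 0.   0.  -0.1]
```

```bash
python3 -m handwheel '[0,0,-1,0,0,0,0, 0,0,-1,0,0,0,-0.1, 0,0,-1,0,0,0,-0.1, 0,0,-1,0,0,0,-0.1, 0,0,-1,0,0,0,-0.1]'; python3 -c "
from h import *
plan(578.5,-25,230,0)"
```

```text
time: 10.48
ee_pos: [578.3, -24.8, 99.5]
tool_rot: [-2.224, -2.219, 0.0]
contact_force: [-0.1, -0.2, -0.1]
finger_gap: 48.0
t 10.47 p [578.3 -24.8  99.5] yaw -0.1 gap 48.0 q6 -0.16 F [-0.1 -0.2 -0.1]
shift [  -0.3    0.2 -130.5] |130| turn [-0.   0.  -0.1]
```

```bash
python3 -m handwheel '[0,0,-20,0,0,0,-0.1, 0,0,-60,0,0,0,-0.1, 0,0,-100,0,0,0,-0.2, 0,0,-130,0,0,0,-0.3, 0,0,-130,0,0,0,-0.3]'; python3 -c "
from h import *
plan(444.3,148.6,205,1.7)
snap('scene','s6',(270,130,400,260),4.5)"
```

```text
time: 11.1
ee_pos: [580.2, -25.0, 232.2]
tool_rot: [2.221, 2.216, 0.005]
contact_force: [0.1, 0.3, -0.2]
finger_gap: 57.1
t 11.10 p [580.2 -25.  232.2] yaw -0.1 gap 57.1 q6 -0.16 F [ 0.1  0.3 -0.2]
shift [ 173.4 -136.3   26.3] |222| turn [ 0.3  0.1 -1.8]
```

View pics/s6.png

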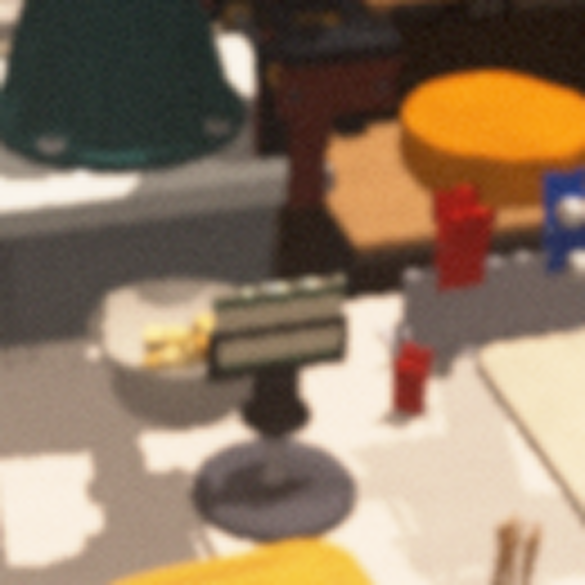

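The head stands upright on the stand at crop (275,380), card square, with the fingers clear. Now to the red clip.

```bash
python3 -m handwheel '[35,-45,0,0,0,0,-0.3, 78,-90,0,0,0,-1,-0.3, 125,-136,10,0,0,-2,-0.3, 173,-136,20,0,0,-2,-0.3, 173,-136,26,0,0,-2,-0.3]';python3 -m handwheel '[0,0,0,0,0,0,-0.3, 0,0,0,0,0,0,-0.3]'; python3 -c "
from h import *
plan(444.3,148.6,95,1.7)
snap('scene','s7',(330,110,430,230),5)
snap('top','t7',(170,190,310,290),5)"
```

```text
time: 11.78
ee_pos: [440.5, 150.9, 201.8]
tool_rot: [-2.178, -2.261, 0.003]
contact_force: [0.9, -0.8, -0.0]
finger_gap: 56.7
time: 12.02
ee_pos: [442.9, 147.5, 203.2]
tool_rot: [-2.186, -2.256, 0.002]
contact_force: [-0.7, -0.1, 0.6]
finger_gap: 57.1
t 12.03 p [442.9 147.5 203.2] yaw 1.8 gap 57.1 q6 0.14 F [-0.7 -0.1  0.6]
shift [  1.2   1.6 108.2] |108| turn [-0.1  0.   0.1]
```

View pics/s7.png

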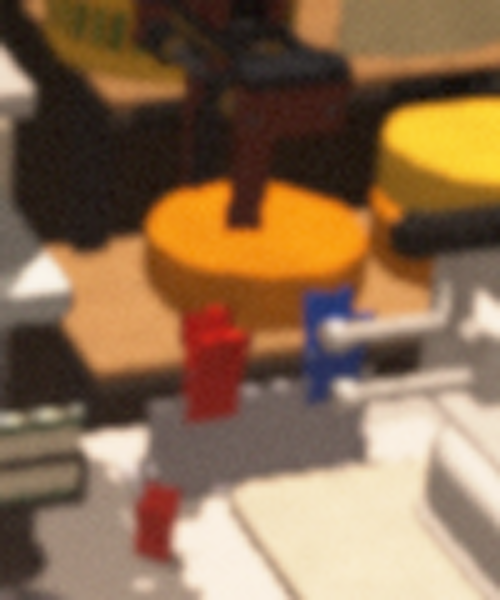

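View pics/t7.png

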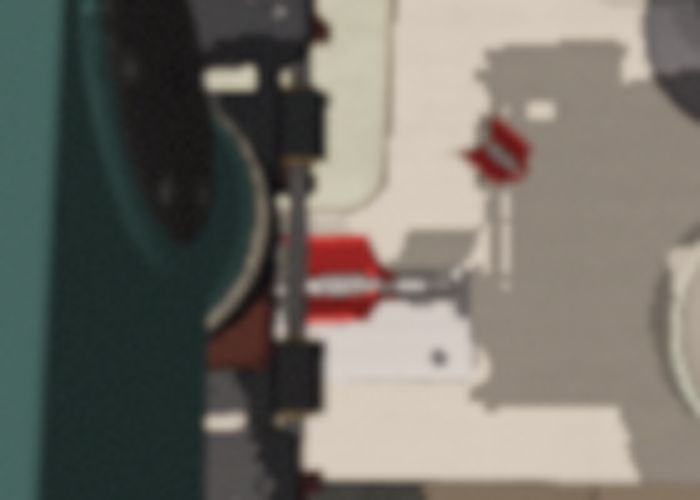

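```bash
python3 - <<'E'
from h import *
def pc(P,o,f,n): u=proj(n,P)[0];return ((u-o+.5)*f-.5).round(0)
for P in[(464,130.6,126),(464,166.6,126),(424,130.6,126),(424,166.6,126),(446,130.6,56),(446,166.6,56),(444,106,72)]:
    print(P,pc(P,(330,110),5,'scene'),pc(P,(170,190),5,'top'))
for P in[(443+28,137.5,203),(443+28,157.5,203)]:print(P,pc(P,(330,110),5,'scene'))
E
python3 -c "
import cv2
i=cv2.imread('pics/scene0.png')[160:210,355:405];cv2.imwrite('pics/c6.png',cv2.resize(i,None,fx=11,fy=11,interpolation=cv2.INTER_CUBIC))"
```

```text
(464, 130.6, 126) [196. 339.] [371. 232.]
(464, 166.6, 126) [249. 332.] [286. 232.]
(424, 130.6, 126) [173. 310.] [367. 328.]
(424, 166.6, 126) [225. 303.] [281. 327.]
(446, 130.6, 56) [178. 421.] [399. 286.]
(446, 166.6, 56) [229. 414.] [320. 286.]
(444, 106, 72) [143. 403.] [447. 289.]
(471, 137.5, 203) [220. 231.]
(471, 157.5, 203) [251. 227.]
```

View pics/c6.png

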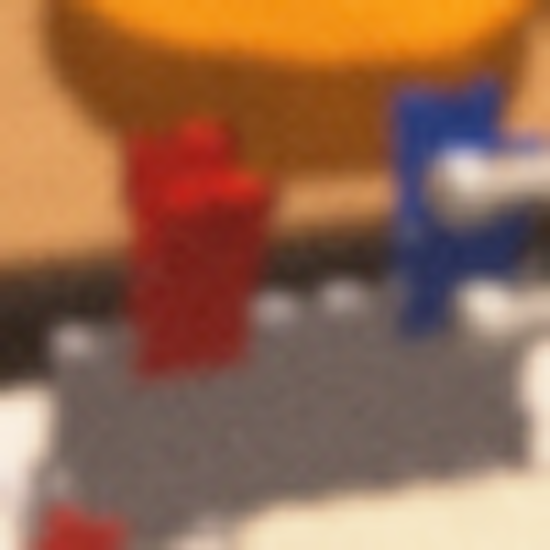

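```bash
python3 -m handwheel '[1,1.5,30,0,0,0,-0.3, 1,1.5,60,0,0,0,-0.3, 1,1.5,90,0,0,0,-0.3, 1,1.5,104,0,0,0,-0.3, 1,1.5,104,0,0,0,-0.3]';python3 -m handwheel '[0,0,0,0,0,0,-0.3, 0,0,0,0,0,0,-0.3]'; python3 -c "
from h import *
plan(444.3,148.6,96,1.7)
snap('scene','s8',(330,130,430,230),6)
snap('top','t8',(170,190,310,290),5)"
```

```text
time: 12.75
ee_pos: [443.9, 149.0, 99.2]
tool_rot: [-2.185, -2.256, 0.002]
contact_force: [-0.3, 0.8, -0.4]
finger_gap: 56.8
time: 13.0
ee_pos: [445.1, 149.7, 100.6]
tool_rot: [2.184, 2.257, 0.003]
contact_force: [0.3, 0.7, -0.1]
finger_gap: 57.0
t 13.00 p [445.1 149.7 100.6] yaw 1.9 gap 57.0 q6 0.14 F [ 0.3  0.7 -0.1]
shift [-1.1 -0.8  4.6] |5| turn [ 0.1 -0.   0.2]
```

View pics/s8.png

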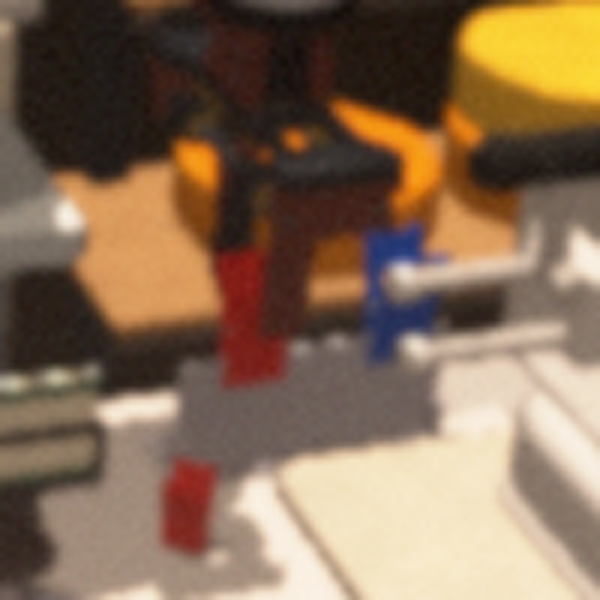

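View pics/t8.png

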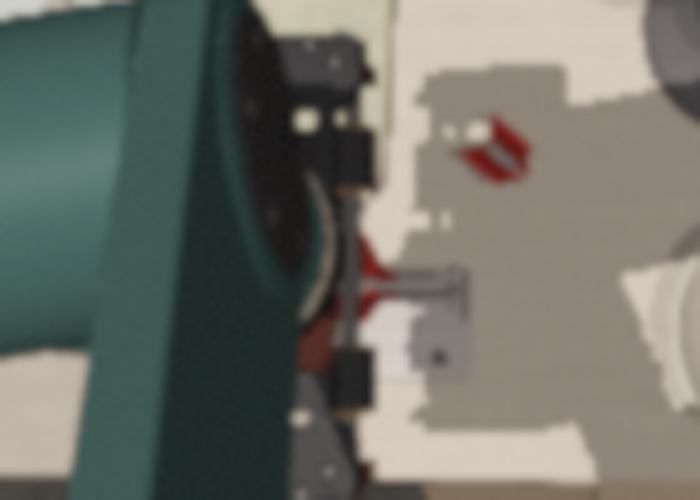

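Run:
```python
from h import *
def pc(P,o,f,n): u=proj(n,P)[0];return ((u-o+.5)*f-.5).round(0)
for P in[(474,149.7,100),(488,149.7,100),(488,139.7,100),(488,159.7,100),(464,148.6,126),(450,148.6,58),(450,130.6,58),(450,166.6,58)]:
    print(P,pc(P,(330,130),6,'scene'))
```

```text
(474, 149.7, 100) [273. 335.]
(488, 149.7, 100) [283. 348.]
(488, 139.7, 100) [265. 351.]
(488, 159.7, 100) [301. 346.]
(464, 148.6, 126) [267. 283.]
(450, 148.6, 58) [247. 381.]
(450, 130.6, 58) [216. 386.]
(450, 166.6, 58) [278. 377.]
```

```bash
python3 -m handwheel '[0.8,-0.7,3,0,0,0,-0.3, 0.8,-0.7,4.5,0,0,0,-0.3, 0.8,-0.7,4.5,0,0,0,-0.3]'; python3 -c "
from h import *
plan(444.3,150.5,96,1.7)"
```

```text
time: 13.48
ee_pos: [443.2, 150.3, 94.9]
tool_rot: [-2.184, -2.258, 0.001]
contact_force: [-0.2, 0.6, 0.1]
finger_gap: 57.1
t 13.47 p [443.2 150.3  94.9] yaw 1.9 gap 57.1 q6 0.15 F [-0.2  0.6  0.1]
shift [ 0.1  1.1 -1.1] |2| turn [-0.   0.   0.2]
```

Now close gradually, watching the forces.

```bash
python3 -m handwheel '[0,1,-1,0,0,0,-0.3, 0,1,-1,0,0,0,0, 0,1,-1,0,0,0,0, 0,1,-1,0,0,0,0.05, 0,1,-1,0,0,0,0.1]'; python3 -m handwheel '[0,0,0,0,0,0,0.2, 0,0,0,0,0,0,0.3, 0,0,0,0,0,0,0.3]'; python3 -c "
from h import *
plan(444.3,150.5,96,1.7)"
```

```text
time: 14.1
ee_pos: [444.6, 150.4, 96.2]
tool_rot: [2.184, 2.258, 0.0]
contact_force: [-0.6, -0.2, 0.5]
finger_gap: 39.6
time: 14.48
ee_pos: [444.3, 150.3, 96.1]
tool_rot: [-2.184, -2.258, 0.001]
contact_force: [-0.0, 0.5, -0.4]
finger_gap: 30.8
t 14.47 p [444.3 150.3  96.1] yaw 1.9 gap 30.8 q6 0.15 F [-0.   0.5 -0.4]
shift [0.2 0.1 0.1] |0| turn [-0.   0.   0.2]
```

```bash
python3 -m handwheel '[0,0,0,0,0,0,0.5, 0,0,0,0,0,0,0.7, 0,0,0,0,0,0,1, 0,0,0,0,0,0,1, 0,0,0,0,0,0,1]'; python3 -c "
from h import *
plan(444.3,150.5,96,1.7)
snap('scene','s9',(330,130,430,230),6)"
```

```text
time: 15.1
ee_pos: [444.4, 150.4, 96.1]
tool_rot: [-2.185, -2.258, 0.0]
contact_force: [-0.1, -0.2, -0.8]
finger_gap: 16.0
t 15.10 p [444.4 150.4  96.1] yaw 1.9 gap 16.0 q6 0.15 F [-0.1 -0.2 -0.8]
shift [ 0.1 -0.1  0.1] |0| turn [-0.   0.   0.2]
```

View pics/s9.png

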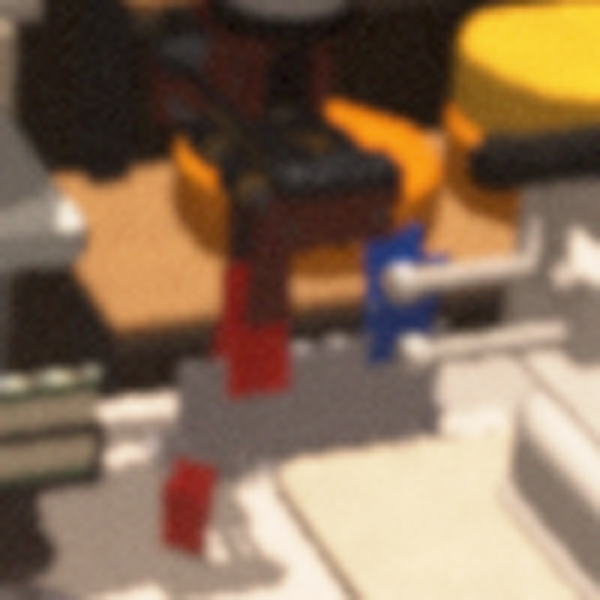

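Gap about 16–17 mm: the clip is fully squeezed, with the front jaw swung out at (260,385). Lifting straight up.

```bash
python3 -m handwheel '[0,0,-4,0,0,0,1, 0,0,-12,0,0,0,1, 0,0,-30,0,0,0,1, 0,0,-60,0,0,0,1, 0,0,-60,0,0,0,1]'; python3 -m handwheel '[0,0,0,0,0,0,1, 0,0,0,0,0,0,1]'; python3 -c "
from h import *
plan(444.3,150.5,215,0)
snap('scene','s10',(330,90,430,210),5)"
```

```text
time: 15.78
ee_pos: [446.4, 150.8, 158.4]
tool_rot: [2.182, 2.256, 0.007]
contact_force: [-0.0, 1.2, -0.8]
finger_gap: 16.4
time: 16.02
ee_pos: [443.6, 150.2, 155.3]
tool_rot: [-2.184, -2.257, 0.003]
contact_force: [0.6, -0.3, -1.1]
finger_gap: 16.1
t 16.02 p [443.6 150.2 155.3] yaw 1.9 gap 16.1 q6 0.15 F [ 0.6 -0.3 -1.1]
shift [  0.3   0.6 -59.7] |60| turn [-0.1  0.   1.9]
```

View pics/s10.png

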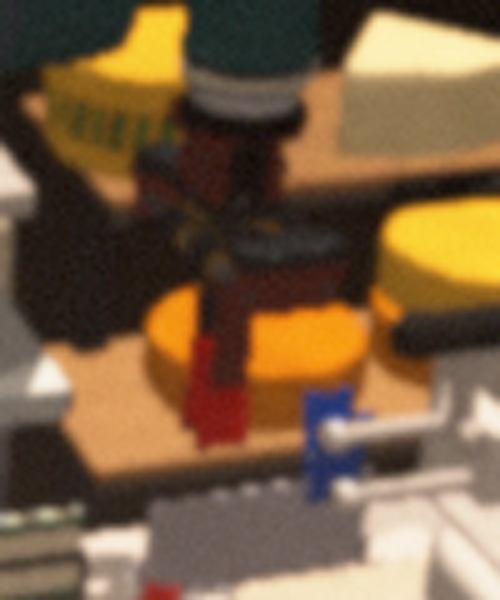

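```bash
python3 -m handwheel '[0,0,-35,0,0,0,1, 0,0,-70,0,0,1,1, -45,20,-75,0,0,2,1, -90,50,-75,0,0,2,1, -130,95,-75,0,0,2,1]'; python3 -c "
from h import *
plan(578.4,-24.8,228,0)"
```

```text
time: 16.7
ee_pos: [543.3, 22.4, 230.7]
tool_rot: [-2.223, -2.218, 0.002]
contact_force: [0.6, 0.3, 0.2]
finger_gap: 16.1
t 16.70 p [543.3  22.4 230.7] yaw -0.1 gap 16.1 q6 -0.08 F [0.6 0.3 0.2]
shift [-47.1  35.2   2.6] |59| turn [-0.1 -0.  -0.1]
```

```bash
python3 -m handwheel '[-24,18,0,0,0,0,1, -47,35,2,0,0,0,1, -47,35,2,0,0,0,1, -47,35,2,0,0,0,1]'; python3 -c "
from h import *
plan(578.4,-24.8,181,0)
snap('scene','s11',(290,120,370,220),6)
snap('top','t11',(260,130,380,240),5)"
```

```text
time: 17.2
ee_pos: [577.6, -22.9, 228.6]
tool_rot: [-2.222, -2.218, 0.001]
contact_force: [0.1, 0.4, 0.3]
finger_gap: 15.9
t 17.20 p [577.6 -22.9 228.6] yaw -0.1 gap 15.9 q6 -0.16 F [0.1 0.4 0.3]
shift [-2.   0.9 47.6] |48| turn [-0.1 -0.  -0.1]
```

View pics/s11.png

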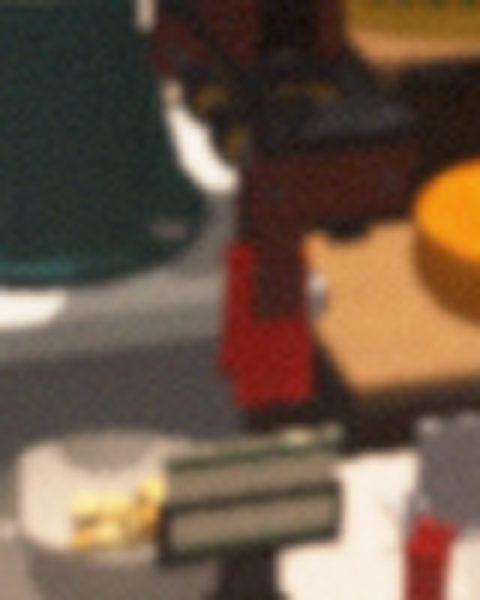

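View pics/t11.png

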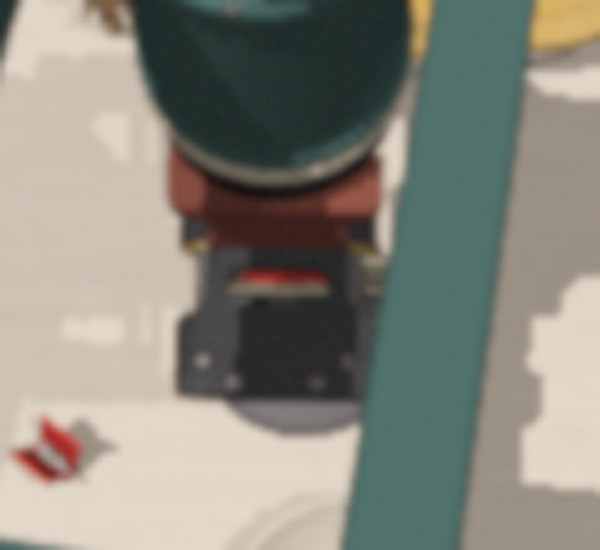

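Front jaw centre at (275,400), card centre at about (253,455). Allowing for the jaw's nearer depth, the clip is about 4–5 mm to +y, so I'll correct that and lower.

```bash
python3 -m handwheel '[-5,0.8,8,0,0,0,1, -5,0.8,16,0,0,0,1, -5,0.8,22,0,0,0,1, -5,0.8,22,0,0,0,1, -5,0.8,22,0,0,0,1]'; python3 -c "
from h import *
plan(578.4,-28,181,0)
snap('scene','s12',(290,120,370,220),6)"
```

```text
time: 17.92
ee_pos: [579.4, -28.5, 207.2]
tool_rot: [2.224, 2.219, -0.0]
contact_force: [-0.1, 0.6, -0.7]
finger_gap: 16.1
t 17.93 p [579.4 -28.5 207.2] yaw -0.1 gap 16.1 q6 -0.17 F [-0.1  0.6 -0.7]
shift [ 0.5 -1.  26.2] |26| turn [ 0.   0.  -0.1]
```

View pics/s12.png

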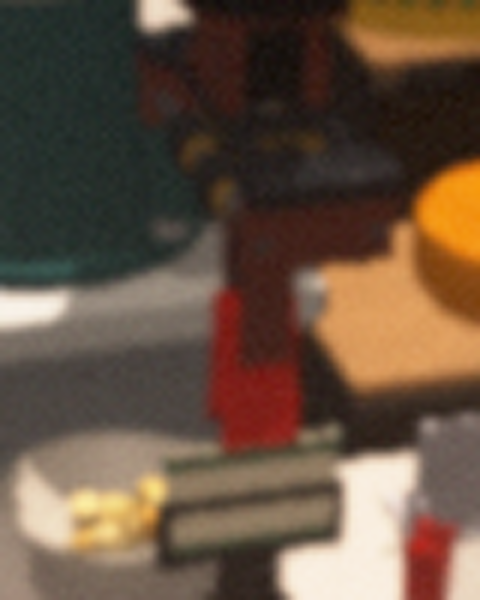

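Run:
```python
from h import *
def pc(P): u=proj('scene',P)[0];return ((u-[290,120]+.5)*6-.5).round(0)
for P in[(593.5,-28.5,168),(593.5,-46.5,168),(593.5,-10.5,168),(578.4,-26,158),(578.4,-68,158),(578.4,16,158)]:print(P,pc(P))
```

```text
(593.5, -28.5, 168) [260. 441.]
(593.5, -46.5, 168) [222. 447.]
(593.5, -10.5, 168) [297. 436.]
(578.4, -26, 158) [254. 443.]
(578.4, -68, 158) [167. 455.]
(578.4, 16, 158) [341. 431.]
```

Jaw edges (222–297) and card ends (165–340) match the model within 1–2 px, so the card centre is at y≈-26. Lowering.

```bash
python3 -m handwheel '[1.5,-1,6,0,0,0,1, 1.5,-1,12,0,0,0,1, 1.5,-1,18,0,0,0,1, 1.5,-1,24,0,0,0,1, 1.5,-1,26,0,0,0,1]';python3 -m handwheel '[0,0,0,0,0,0,1, 0,0,0,0,0,0,1, 0,0,0,0,0,0,1]'; python3 -c "
from h import *
plan(578.4,-26.5,181,0)
snap('scene','s13',(290,120,370,220),6)"
```

```text
time: 18.6
ee_pos: [578.0, -27.0, 180.5]
tool_rot: [-2.223, -2.219, 0.001]
contact_force: [-0.7, 0.3, -0.3]
finger_gap: 16.1
time: 18.98
ee_pos: [578.5, -27.1, 181.4]
tool_rot: [2.223, 2.219, 0.0]
contact_force: [0.9, -0.2, -0.0]
finger_gap: 16.0
t 18.98 p [578.5 -27.1 181.4] yaw -0.1 gap 16.0 q6 -0.16 F [ 0.9 -0.2 -0. ]
shift [ 0.6 -0.1  0.4] |1| turn [ 0.   0.  -0.1]
```

View pics/s13.png

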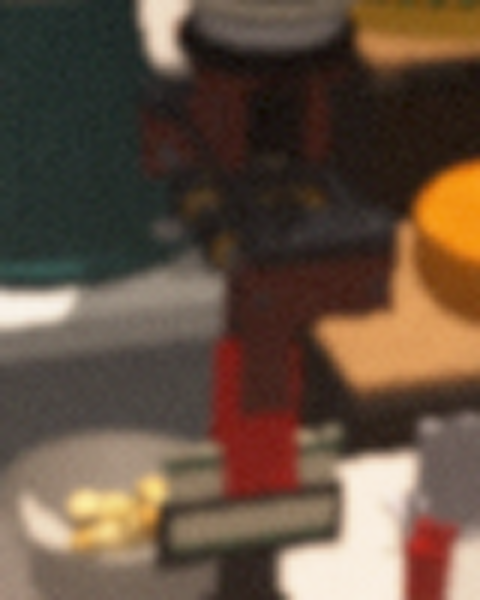

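The front jaw hangs in front of the card at (262,490), the rear one is hidden behind the card, and there is no contact force. I'll let it settle, check once more, and hand in.

```bash
python3 -m handwheel '[0,0,0,0,0,0,1, 0,0,0,0,0,0,1, 0,0,0,0,0,0,1, 0,0,0,0,0,0,1, 0,0,0,0,0,0,1]'; python3 -c "
from h import *
plan(578.4,-26.5,181,0)
print(np.abs(readout.read_state()['qvel']).max())
snap('top','t13')"
```

```text
time: 19.65
ee_pos: [578.3, -27.0, 181.2]
tool_rot: [2.224, 2.219, -0.0]
contact_force: [-0.4, 0.7, -1.2]
finger_gap: 15.6
t 19.65 p [578.3 -27.  181.2] yaw -0.1 gap 15.6 q6 -0.16 F [-0.4  0.7 -1.2]
shift [0.5 0.1 0.2] |1| turn [-0.   0.  -0.1]
0.001940904997191905
```

View pics/t13.png

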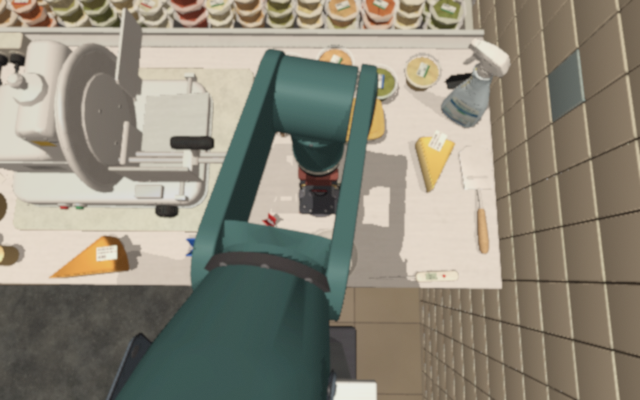

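In the top view the cheese (433,160), the thermometer (437,276) and the small decoy clip (271,220) have not moved.

```bash
python3 -c "
from bench import workorder
print(workorder.job_done())"
```

```text
the job is handed in; nothing more can be done
None
```

The head is on the stand's post and let go, and the red clip is held squeezed open over the middle of the card. I handed the job in at 19.65 s and got no verdict back.

**Head:** I lowered the socket over the post until I felt the shoulder (about 8 N upward), then released. Afterwards the camera showed it upright with the card square to the front edge.

**Red clip:** I took the larger of the two red clips, the one on the strip, and squeezed it until the gap was about 16 mm. The clip's fully squeezed width is given as 17 mm, so I read it as fully open. I lifted it clear and lowered it over the card.

**Last checks:**
- **Position:** the tool was at (578.3, -27.0, 181.2) mm and standing still. By calculation the jaw tips are about 16 mm below the card's top edge, and the clip is about 1 mm from its middle.
- **Contact:** the force reading was about 1 N or less, which is within the sensor's noise.
- **Jaws:** the camera shows the front jaw in front of the card. The rear jaw is hidden behind the card, so I did not see it directly.
- **Other things:** the cheese, thermometer and small red clip had not moved in the last top view. The blue clip and bowl were partly covered by the arm there, but looked undisturbed in the earlier scene views. I did not check the jar of picks in the last picture.

**Disagreement:** the top camera placed the post about 3–4 mm off in y from the scene camera. I followed the scene camera, and the head went on with no side force.

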